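# Level the serving shelf

## Task

The small steel serving shelf on the counter slopes down towards its levelling foot. First lay the spirit level flat on the middle of the shelf, lengthwise along it, and let go; then turn the foot by its grip until the bubble settles centred between the two lines. Finally push straight down on the level, with about the weight of 1 kg, and finish while still pressing it there with the bubble centred; leave everything else on the counter where it stands.

Things in the scene. Friction and masses are not known exactly. Their poses are not given: they have to be found in the camera images.
- level: spirit level, an aluminium bar 200 (x) x 36 (y) x 36 (z) mm with black ends, 0.2 to 0.4 kg, loose on the counter to the left or right of the shelf. Origin: centre of its underside; x along it, z up. A green vial 78 x 16 mm with two black cross lines lies in the middle of its top; the bubble is in it
- bubble (a joint): where the white bubble (16 mm long) stands along the level's own x axis, in m: 0 = centred, with 4 mm left to the line on each side. It drifts to the higher end, 0.6 m per rad of the level's slope (6 mm for 0.01 rad), reaches +-30 mm at most and takes about 1.5 s to settle
- shelf: steel shelf plate 270 x 150 mm on a fixed stand, about 80 mm above the counter, hinged at one end. Origin on the hinge line at that end, 66 mm above the counter; x runs along the shelf to the foot end, y across, z up from the plate. The plate begins 15 mm from the origin and its upper face is 14 mm above the origin
- shelf_mid (a point): middle of the shelf's upper face (150 mm from the hinge line), same axes as the shelf; the shelf is level when z is vertical. It starts 0.019 to 0.037 rad low at the foot end
- foot_grip (a point): centre of the black grip bar on the levelling foot's spindle, 131 mm above the counter, 335 mm from the hinge line, past the shelf's foot end. Bar 52 mm long (x), 13 thick (y), 34 high (z). Turns about the vertical without rising; clockwise from above raises the foot end 0.016 rad of slope per rad, at most 2.8 rad either way from level; needs 0.16 N m, stays where left
- whetstone: grey sharpening stone 180 x 60 mm on a black plastic base 200 x 66 mm, 34 mm high over all, no vial; bystander that may lie on either side of the shelf; origin at the centre of its underside, z up
- bowl_a: glazed bowl 150 mm across, 65 mm high; bystander; origin at the centre of its underside, z up
- bowl_b: glazed bowl 150 mm across, 65 mm high; bystander; origin at the centre of its underside, z up
- cup: white cup 66 mm across, 60 mm high, between the robot and the shelf; bystander; origin at the centre of its underside, z up
- pan: small open steel pan 100 x 170 mm, 60 mm high, beyond the shelf; bystander; origin at the centre of its underside, z up
- soap: closed clear bottle 60 mm across, 150 mm high; bystander; origin at the centre of its underside, z up
- sticks: white pot 68 mm across, 90 mm high, with chopsticks to 200 mm; bystander; origin at the centre of its underside, z up
Not all that is in view belongs to the job. Of the things that look like the level, take the one that is farthest from the robot's base at the start.

How it is judged:
By the outcome, as a careful person would: the job done as asked, in the order asked, and still so for the second after the job is handed in, while the arm keeps its last pose, push and grip.
It also fails if it takes over 72 s, if anything falls off the work surface, if the arm or the gripper's body presses on something with over 40 N, if the wrist force passes 120 N, or if a joint passes its speed limit or range.

## Robot

A 6-joint arm with a two-finger parallel gripper is mounted at the origin on the work surface. World frame = base frame: x ahead of the robot, y to its left, z up, the work surface at z = 0. Lengths are in mm, angles in rad, forces in N, time in s.
With the tool pointing down it reaches from about 250 to 775 mm from the base axis. Payload 4 kg.
Tool frame: the origin (TCP) lies midway between the tips of the shut fingers; the grasp point (between the pads) lies 19 mm behind it (env.tcp_to_grasp is the distance from the TCP to the grasp point, in mm); z points along the fingers, y is the direction in which the jaws open and shut (so a half turn about z gives the same grasp; the last joint's range is limited). The gripper opens to 85 mm and grips with 20 to 120 N. Pads are 22 mm wide; open, the fingers measure 114 mm over their backs; the gripper's body (76 mm by 85 mm) begins 54 mm behind the grasp point. The pads swing forward as they close: fully open they stand 13 mm farther back than shut.
Start: joints at [-1.369, 0.087, 1.371, -0, 1.684, -0.103], TCP at [165.053, -524.667, 231.341] pointing down, gripper open.
Joint ranges: [-3.1, 3.1], [-0.76, 2.03], [0.27, 2.55], [-1.08, 4.22], [0.17, 2.65], [-2.57, 2.57]. Speed limits (rad/s): [2.79, 2.79, 3.14, 3.14, 3.14, 3.14].

## Interface

Orientations are given as a rotation vector (axis times angle).
In Python, from station import env gives the robot as it stands.
- The arm moves only by the tool apply_moves, never from a script. Its argument "series" is a list of rows, each a list of 5 numbers: the finger opening in mm, from 0 to 85.4, then the shift along the tool's x, y, z in mm, then the turn about the tool's z in degrees. In form: [[hand, tx, ty, tz, yaw], ...]. A call has 1 to 10 rows; each row shifts and turns the commanded pose from where the row before left it, along the tool's axes as they then stand; what a row does not reach is not made up. A row lasts 1/10 s, in which the tool goes at most 50 mm and 8.59 degrees, less where a joint would pass 70% of its speed; a pose out of reach is approached as far as the arm can. A call is refused whole if a number of a shift passes 50 or a number of a turn 8.59, either way. A call with a gripper value outside its range is refused whole. The fingers move at their own pace and stop on an object; the grip force is fixed at half the most. Time passes only in rows, so rows that do not move let the fingers close. It gives the time, the measured TCP pose, the force and the opening at its end, in the units of the state.
- env.observe(): the state, without advancing time (a new reading comes with each control period).
- env.grab_frame(name): name is "side" or "top"; returns the picture (480x640x3 uint8, blue, green, red); there is no depth.
- env.camera_model(name): a dict with "mtx" (3x3 intrinsics, pixels), "k1" (the pictures are not rectified: a ray, as slopes to the right and down, at radius r is drawn at 1 + k1 r^2 times it, then the intrinsics apply), "camera_from_world" (4x4, takes a point from world to camera coordinates). Camera axes: x right, y down, z forward; pixel columns grow to the right and rows downward; lengths in mm; the calibration is good to about 2 mm. A picture is of the moment at which its call begins. camera_model takes no time and is no camera call.
- env.sign_off(): hands the job in, once; it reports no verdict.
The state is a dict: "t": time; "q": joint angles; "joint_vel": joint speeds; "effort": joint torques, N m; "tcp_pos": TCP position; "tool_rot": TCP orientation; "contact_force": force on the tool from outside, world axes, zero at the start; "torque": the same for the moment, N m; "finger_gap": finger opening in mm.
Only numpy, scipy, OpenCV 4.12 (cv2) and the standard library are available. Lean on these libraries where they do the work, as an engineer would, in place of code of your own. Each camera call takes 0.05 s, during which the arm holds its last target.

## Working session

There is one attempt and no reset: what is moved stays moved. The work goes in short steps, Python scripts to look and compute and a tool call to move; the robot and the scene stay as the last step left them, time stands still between calls to the robot, and variables do not carry over. Pictures are saved under pics/ and viewed, and the job is handed in when it is done.

Besides the shell and the picture viewer there is one more tool, called after ">>>" by a JSON object that holds its "method" and its "body". apply_moves: Moves the arm, as the interface text tells. Its arguments: {"type":"object","properties":{"series":{"type":"array","items":{"type":"array","items":{"type":"number"}}}},"required":["series"]}

```bash
ls; mkdir -p pics; python3 - <<'E'
from station import env
import cv2,numpy as np
for n in("side","top"):
    f=env.grab_frame(n); cv2.imwrite(f"pics/{n}0.png",f)
    m=env.camera_model(n); print(n,np.round(m["mtx"],1).tolist(),m["k1"],np.round(m["camera_from_world"],3).tolist())
o=env.observe(); print(o); print(env.tcp_to_grasp)
E
```

```text
pics
side [[620.1, 0.0, 329.0], [0.0, 620.1, 242.9], [0.0, 0.0, 1.0]] -0.16271525092604672 [[-0.986, -0.164, -0.001, 468.705], [-0.124, 0.75, -0.65, 177.804], [0.107, -0.641, -0.76, 1520.041], [0.0, 0.0, 0.0, 1.0]]
top [[481.7, 0.0, 328.9], [0.0, 481.7, 230.6], [0.0, 0.0, 1.0]] -0.11313730464806387 [[0.009, -1.0, 0.013, -44.854], [-0.998, -0.01, -0.067, 487.879], [0.067, -0.012, -0.998, 1534.589], [0.0, 0.0, 0.0, 1.0]]
{'t': 0.1, 'q': array([-1.36910556e+00,  8.78816568e-02,  1.37211629e+00,  7.23424070e-06,
        1.68359413e+00, -1.03059833e-01]), 'joint_vel': array([-4.41889551e-04, -3.30591309e-04, -5.76209427e-03,  8.30287629e-06,
        1.74282395e-03, -1.20787324e-03]), 'effort': array([ 2.38998946e-03, -3.53014433e+01, -3.14219177e+01, -6.34659523e-05,
        7.92658248e-03,  1.59840789e-05]), 'tcp_pos': array([ 164.95893784, -524.20907363,  230.24918653]), 'tool_rot': array([-3.10321765e+00, -4.76548925e-01,  1.43451512e-04]), 'contact_force': array([ 0.2458706 ,  1.44188429, -0.26967095]), 'torque': array([-0.00204058,  0.02211539,  0.02342203]), 'finger_gap': 85.71739575977804}
18.700000000000003
```

View pics/side0.png

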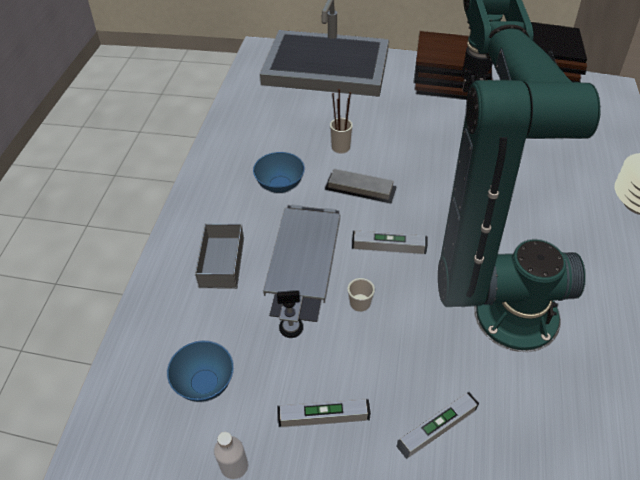

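View pics/top0.png

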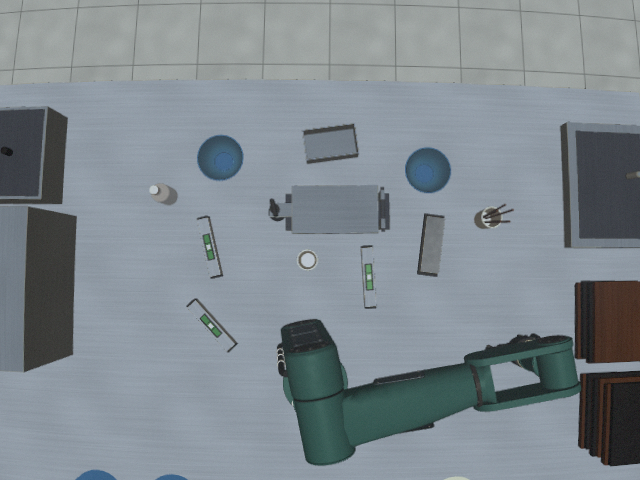

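```bash
cat > h.py <<'E'
import cv2,numpy as np
from station import env
def und(n,px):
    m=env.camera_model(n);K=m["mtx"];k1=m["k1"]
    return cv2.undistortPoints(np.array(px,float).reshape(-1,1,2),K,np.array([k1,0,0,0,0.])).reshape(-1,2)
def ray(n,px):
    T=np.array(env.camera_model(n)["camera_from_world"]);R=T[:3,:3];t=T[:3,3]
    u=und(n,px);d=np.c_[u,np.ones(len(u))]@R
    return -R.T@t,d/np.linalg.norm(d,axis=1)[:,None]
def plane(n,px,z):
    c,d=ray(n,px);return c+d*((z-c[2])/d[:,2])[:,None]
def proj(n,P):
    m=env.camera_model(n);T=np.array(m["camera_from_world"])
    p=cv2.projectPoints(np.array(P,float).reshape(-1,1,3),cv2.Rodrigues(T[:3,:3])[0],T[:3,3],m["mtx"],np.array([m["k1"],0,0,0,0.]))[0]
    return p.reshape(-1,2)
def tri(ps,pt):
    c1,d1=ray("side",[ps]);c2,d2=ray("top",[pt]);d1=d1[0];d2=d2[0]
    s=np.linalg.lstsq(np.c_[d1,-d2],c2-c1,rcond=None)[0]
    a=c1+d1*s[0];b=c2+d2*s[1];return (a+b)/2,np.linalg.norm(a-b)
def green(f):
    h=cv2.cvtColor(f,cv2.COLOR_BGR2HSV)
    return cv2.morphologyEx(cv2.inRange(h,(45,70,40),(75,255,255)),cv2.MORPH_CLOSE,np.ones((9,9)))
def vials(n,f,amin=60,amax=2000):
    out=[]
    for c in cv2.findContours(green(f),cv2.RETR_EXTERNAL,cv2.CHAIN_APPROX_NONE)[0]:
        a=cv2.contourArea(c)
        if amin<a<amax: out.append(cv2.minAreaRect(c))
    return out
E
python3 - <<'E'
from h import *
for n in("side","top"):
    f=cv2.imread(f"pics/{n}0.png")
    for r in vials(n,f):
        c=plane(n,[r[0]],36)[0]
        b=plane(n,cv2.boxPoints(r),36)[:,:2]
        e=[np.linalg.norm(b[i]-b[(i+1)%4]) for i in range(2)]
        i=int(np.argmax(e));v=b[(i+1)%4]-b[i]
        print(n,np.round(r[0]),np.round(c),"dist",round(np.hypot(*c[:2])),"size",np.round(e),"ang",round(np.degrees(np.arctan2(v[1],v[0])),1))
t=cv2.imread("pics/top0.png")
a=cv2.resize(t[140:360,160:400],None,fx=3.2,fy=2.7,interpolation=cv2.INTER_CUBIC)
cv2.imwrite("pics/crop0.png",a)
a=cv2.resize(cv2.imread("pics/side0.png")[190:350,190:390],None,fx=3.7,fy=3.7,interpolation=cv2.INTER_CUBIC)
cv2.imwrite("pics/crop1.png",a)
E
```

```text
side [439. 421.] [181. 331.  36.] dist 377 size [80. 18.] ang -137.4
side [323. 409.] [431. 343.  36.] dist 551 size [79. 18.] ang -165.5
top [368. 276.] [ 343. -167.   36.] dist 381 size [16. 73.] ang -179.7
top [208. 247.] [432. 344.  36.] dist 553 size [17. 77.] ang -166.5
```

```bash
file pics/*.png
```

```text
bash: file: command not found
```

View pics/crop0.png

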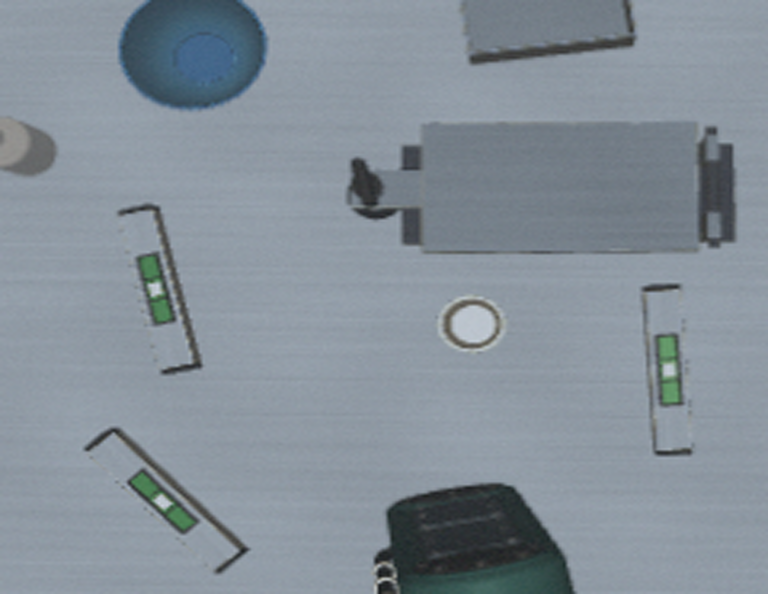

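View pics/crop1.png

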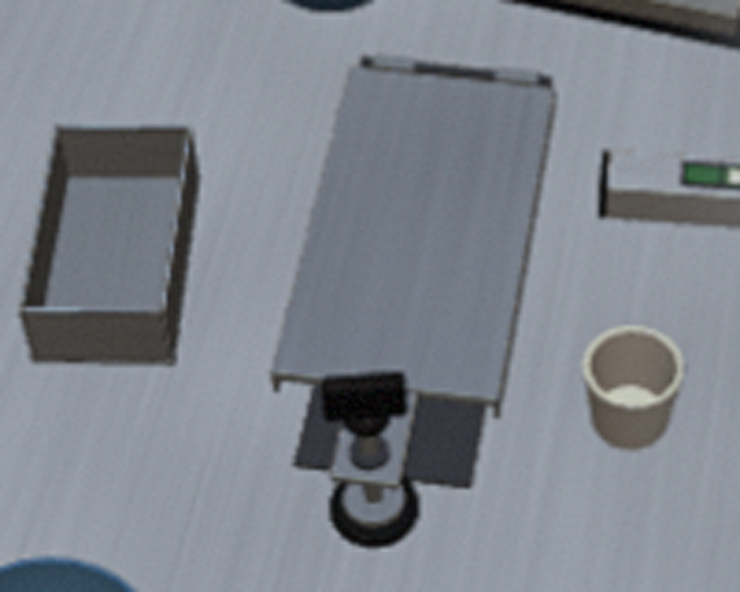

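```bash
python3 - <<'E'
import cv2
t=cv2.imread("pics/top0.png"); s=cv2.imread("pics/side0.png")
cv2.imwrite("pics/c2.png",cv2.resize(t[170:250,260:395],None,fx=5.9,fy=5.9,interpolation=cv2.INTER_NEAREST))
cv2.imwrite("pics/c3.png",cv2.resize(s[195:345,245:355],None,fx=4,fy=4,interpolation=cv2.INTER_NEAREST))
cv2.imwrite("pics/c4.png",cv2.resize(t[205:290,180:240],None,fx=7,fy=7,interpolation=cv2.INTER_NEAREST))
E
```

```text
(no output)
```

View pics/c2.png

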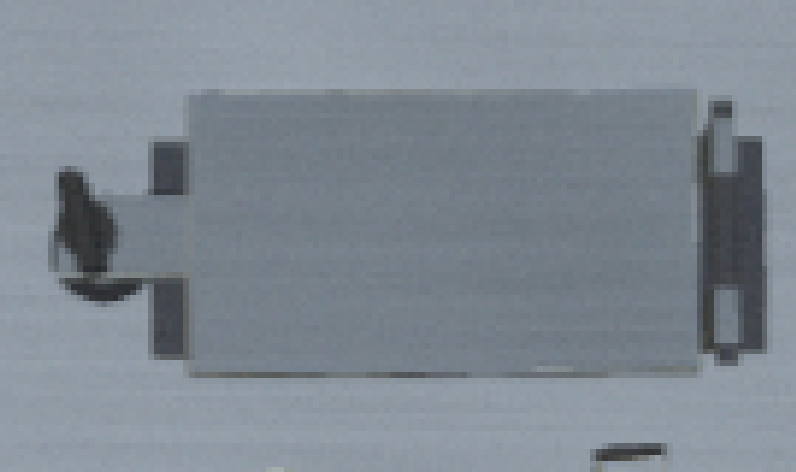

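View pics/c3.png

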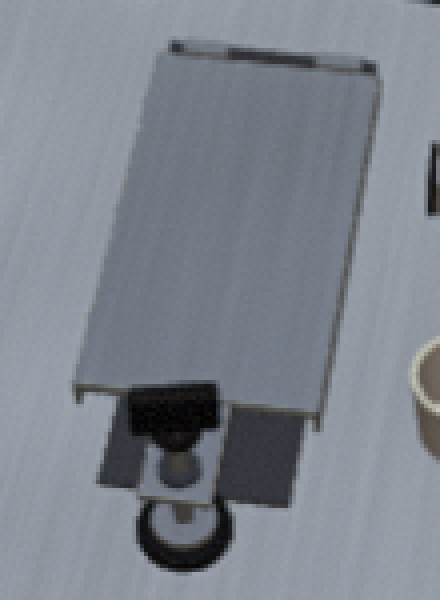

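View pics/c4.png

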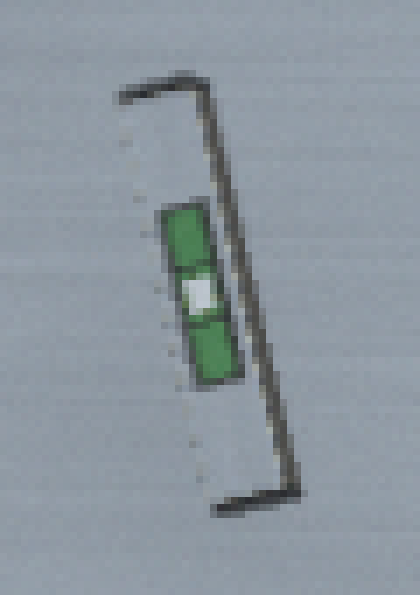

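```bash
python3 - <<'E'
from h import *
T=lambda a,b:(260+(a-2.5)/5.9,170+(b-2.5)/5.9)
S=lambda a,b:(245+(a-1.5)/4,195+(b-1.5)/4)
P={}
for k,t,s in [("footfar",(189,92),(75,382)),("hingefar",(697,91),(161,50)),("footnear",(189,374),(321,412)),("hingenear",(697,372),(379,77))]:
    p,g=tri(S(*s),T(*t));P[k]=p;print(k,np.round(p,1),"gap",round(g,1))
f=(P["footfar"]+P["footnear"])/2;h=(P["hingefar"]+P["hingenear"])/2
print("L",np.linalg.norm(f-h),"W",np.linalg.norm(P["footfar"]-P["footnear"]),np.linalg.norm(P["hingefar"]-P["hingenear"]))
d=(f-h);a=np.arctan2(d[1],d[0]);print("yaw deg",np.degrees(a),"slope",d[2]/np.hypot(*d[:2]))
u=np.array([np.cos(a),np.sin(a)]);mid=(f+h)/2
print("mid",mid,"grip xy",mid[:2]+u*185,"hinge", mid[:2]-u*150)
# grip: black blob
for n,roi in(("top",(195,225,262,285)),("side",(285,315,270,310))):
    im=cv2.imread(f"pics/{n}0.png");r=im[roi[0]:roi[1],roi[2]:roi[3]]
    print(n);print(r.max(2)) if n=="top" else None
for n in("top","side"): print(n,proj(n,[[*(mid[:2]+u*185),148],[*(mid[:2]+u*185),114]]))
E
```

```text
footfar [624.   78.2  70.4] gap 4.4
hingefar [ 627.1 -190.6   80.4] gap 2.2
footnear [474.3  76.   71. ] gap 3.8
hingenear [ 479.3 -190.7   79.4] gap 0.2
L 267.9047728670362 W 149.6534721054846 147.7757704667416
yaw deg 90.86146682659935 slope -0.03434358032412135
mid [551.16132164 -56.79748392  75.27991227] grip xy [548.37987142 128.18160553] hinge [ 553.41655155 -206.78052943]
top
[[165 165 164 164 164 166 164 165 163 165 164 163 162 163 164 165 163 165
  162 164 167 165 164]
 [160 161 160 163 161 161 161 162 159 161 160 157 162 161 160 162 161 159
  163 163 165 164 162]
 [162 163 160 164 162 162 163 160 161 161 161 162 161 160 160 157 161 161
  160 161 160 159 161]
 [160 159 158 159 159 161 160 158 140 114 126 147 157 161 159 158 159 158
  160 160 159 159 160]
 [162 161 161 161 163 162 161 135  79  67  72  94 136 158 158 161 161 157
  161 162 162 161 161]
 [166 162 162 161 163 162 164 130  55  63  60  59 127 163 163 162 162 164
  164 162 165 166 165]
 [163 161 164 164 163 164 161 128  60  54  62  52  91 140 163 161 162 163
  161 163 159 164 163]
 [163 163 163 160 160 162 160 133  
[... 1628 characters left out ...]
167 166 166 167 168 163 146  98  60  52  52  49  49  52  55
   51  50  78 132 160]
 [161 162 161 159 164 164 159 162 162 158 154 137  96  59  53  54  54  51
   79 131 155 159 163]
 [165 163 161 162 163 165 163 164 165 164 163 161 159 153 137 121 141 152
  157 160 165 164 166]
 [166 166 166 166 166 163 166 163 165 165 165 167 164 165 160 159 162 163
  164 164 166 163 167]
 [166 169 166 170 166 169 167 166 169 166 167 168 169 168 168 170 168 168
  167 165 168 165 167]
 [163 166 165 168 166 168 166 164 165 163 164 164 164 161 163 163 165 165
  166 164 166 165 165]]
side
top [[272.71942613 206.82376717]
 [273.87603092 208.13033236]]
side [[287.26240276 291.84233502]
 [288.05290772 300.62303766]]
```

```bash
cat >> h.py <<'E'
from scipy.spatial.transform import Rotation as Ro
def pose():
    o=env.observe();R=Ro.from_rotvec(o["tool_rot"]).as_matrix()
    return o,R
def delta(x,y,z,yaw=None):
    """tool-frame shift to world target; yaw = wanted angle of tool y axis (deg, mod 180)"""
    o,R=pose();d=R.T@(np.array([x,y,z])-o["tcp_pos"])
    ay=np.degrees(np.arctan2(R[1,1],R[0,1]))
    print("t",round(o["t"],2),"tcp",np.round(o["tcp_pos"],1),"tooly",round(ay,1),"tilt",np.round(R[:,2],3),"q1,q6",np.round(o["q"][[0,5]],2),"gap",round(o["finger_gap"],1),"F",np.round(o["contact_force"],1))
    print("shift",np.round(d,1),"tool turn", None if yaw is None else round((ay-yaw+90)%180-90,1))
E
python3 -c "
from h import *
delta(432,343.5,150,104)"
```

```text
t 0.1 tcp [ 165.  -524.2  230.2] tooly -72.5 tilt [-0.     0.002 -1.   ] q1,q6 [-1.37 -0.1 ] gap 85.7 F [ 0.2  1.4 -0.3]
shift [ 515.1 -747.4   81.8] tool turn 3.5
```

>>> {"method": "apply_moves", "body": {"series": [[85,12,-18,0,3.5],[85,26,-37.5,0,0],[85,26,-37.5,0,0],[85,26,-37.5,0,0],[85,26,-37.5,0,0],[85,26,-37.5,0,0],[85,26,-37.5,0,0],[85,26,-37.5,0,0],[85,26,-37.5,0,0],[85,26,-37.5,0,0]]}}

```text
t: 1.1
tcp_pos: [316.7, -118.1, 231.0]
tool_rot: [3.118, 0.381, 0.001]
contact_force: [0.8, -0.1, 0.2]
finger_gap: 85.5
```

>>> {"method": "apply_moves", "body": {"series": [[85,26,-37.5,0,0],[85,26,-37.5,0,0],[85,26,-37.5,0,0],[85,26,-37.5,0,0],[85,26,-37.5,0,0],[85,26,-37.5,0,0],[85,26,-37.5,0,0],[85,26,-37.5,0,0],[85,10,-10,0,0],[85,0,0,0,0]]}}

```text
t: 2.1
tcp_pos: [453.5, 234.7, 230.0]
tool_rot: [3.117, 0.386, -0.004]
contact_force: [-0.5, -0.1, -0.2]
finger_gap: 84.7
```

```bash
python3 -c "
from h import *
delta(432,343.5,8,104)"
```

```text
t 2.1 tcp [453.5 234.7 230. ] tooly -75.9 tilt [-0.002 -0.001 -1.   ] q1,q6 [0.37 1.69] gap 84.7 F [-0.5 -0.1 -0.2]
shift [   6.2 -110.9  221.9] tool turn 0.1
```

>>> {"method": "apply_moves", "body": {"series": [[85,2,-28,0,0],[85,2,-28,0,0],[85,2,-28,20,0],[85,0,-27,30,0],[85,0,0,40,0],[85,0,0,40,0],[85,0,0,0,0],[85,0,0,0,0]]}}

```text
t: 2.9
tcp_pos: [432.5, 341.3, 101.5]
tool_rot: [3.117, 0.379, -0.002]
contact_force: [0.9, 0.8, 1.4]
finger_gap: 85.0
```

```bash
python3 -c "
from h import *
delta(432,343.5,8,104)
f=env.grab_frame('side')
cv2.imwrite('pics/s1.png',f[250:,150:550])
delta(432,343.5,8,104)"
```

```text
t 2.9 tcp [432.5 341.3 101.5] tooly -76.1 tilt [-0.001 -0.001 -1.   ] q1,q6 [0.57 1.89] gap 85.0 F [0.9 0.8 1.4]
shift [ 0.2 -2.4 93.5] tool turn -0.1
t 2.95 tcp [433.7 342.2 103.5] tooly -76.1 tilt [ 0.003  0.001 -1.   ] q1,q6 [0.57 1.89] gap 84.9 F [1.1 0.  1.4]
shift [-1.7 -1.6 95.5] tool turn -0.1
```

View pics/s1.png

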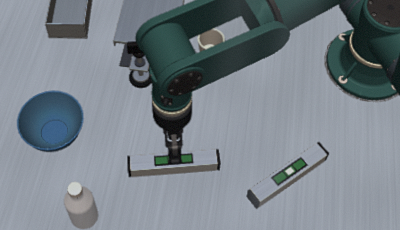

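The picture shows the gripper centred over the far level (crop ~(173,160)), with its jaws across the bar, ready to go down.

>>> {"method": "apply_moves", "body": {"series": [[85,-1,-2,30,0],[85,0,0,30,0],[85,0,0,25,0],[85,0,0,8,0],[85,0,0,0,0],[30,0,0,0,0],[25,0,0,0,0],[25,0,0,0,0],[25,0,0,0,0],[25,0,0,0,0]]}}

```text
t: 3.95
tcp_pos: [432.1, 345.0, 9.9]
tool_rot: [-3.117, -0.382, -0.004]
contact_force: [0.8, -0.6, 5.5]
finger_gap: 35.0
```

```bash
python3 -c "
from h import *
delta(432,343.5,8,104)"
```

```text
t 3.95 tcp [432.1 345.    9.9] tooly -76.0 tilt [ 0.003  0.001 -1.   ] q1,q6 [0.57 1.9 ] gap 35.0 F [ 0.8 -0.6  5.5]
shift [-0.5  1.4  1.9] tool turn -0.0
```

>>> {"method": "apply_moves", "body": {"series": [[25,0,0,-10,0],[25,0,0,-30,0],[25,0,0,-40,0],[25,0,0,-40,0],[25,0,0,-40,0],[25,0,0,-40,0],[25,0,0,-10,0],[25,0,0,0,0]]}}

```text
t: 4.75
tcp_pos: [431.5, 344.8, 219.5]
tool_rot: [-3.117, -0.382, -0.004]
contact_force: [0.4, -0.3, -2.5]
finger_gap: 35.2
```

```bash
python3 -c "
from h import *
delta(551,-57,220,0.9)
f=env.grab_frame('side')
cv2.imwrite('pics/s2.png',f[150:,100:550])"
```

```text
t 4.75 tcp [431.5 344.8 219.5] tooly -76.0 tilt [ 0.003  0.002 -1.   ] q1,q6 [0.57 1.9 ] gap 35.2 F [ 0.4 -0.3 -2.5]
shift [ 19.  418.7  -0.8] tool turn -76.9
```

View pics/s2.png

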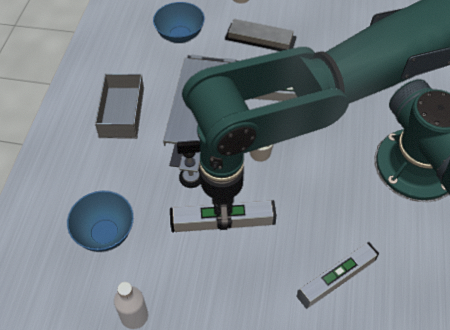

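The level hangs level in the jaws (crop ~(223,215)), with everything else undisturbed. I'll turn it, then carry it over.

>>> {"method": "apply_moves", "body": {"series": [[25,0,0,0,-6],[25,0,0,0,-8.5],[25,0,0,0,-8.5],[25,0,0,0,-8.5],[25,0,0,0,-8.5],[25,0,0,0,-8.5],[25,0,0,0,-8.5],[25,0,0,0,-8.5],[25,0,0,0,-8],[25,0,0,0,-3.4]]}}

```text
t: 5.8
tcp_pos: [429.5, 343.4, 213.4]
tool_rot: [-2.199, -2.241, 0.013]
contact_force: [0.0, 0.4, -3.4]
finger_gap: 35.2
```

```bash
python3 -c "
from h import *
delta(551,-57,220,0.9)"
```

```text
t 5.8 tcp [429.5 343.4 213.4] tooly 1.1 tilt [-0.007 -0.005 -1.   ] q1,q6 [0.57 0.55] gap 35.2 F [ 0.   0.4 -3.4]
shift [-402.7  113.9   -5.6] tool turn 0.2
```

>>> {"method": "apply_moves", "body": {"series": [[25,-20,5,-10,0],[25,-38,11,0,0],[25,-38,11,0,0],[25,-38,11,0,0],[25,-38,11,0,0],[25,-38,11,0,0],[25,-38,11,0,0],[25,-38,11,0,0],[25,-38,11,0,0],[25,-38,11,0,0]]}}

```text
t: 6.8
tcp_pos: [539.0, -17.3, 223.7]
tool_rot: [-2.2, -2.233, 0.007]
contact_force: [0.4, 0.8, -2.8]
finger_gap: 35.1
```

>>> {"method": "apply_moves", "body": {"series": [[25,-25,8,0,0],[25,-15,5,0,0],[25,0,0,0,0],[25,0,0,0,0],[25,0,0,0,0]]}}

```text
t: 7.3
tcp_pos: [553.6, -54.4, 227.5]
tool_rot: [-2.201, -2.239, 0.001]
contact_force: [-0.2, -0.7, -2.5]
finger_gap: 34.8
```

```bash
python3 -c "
from h import *
delta(551,-57,88,0.9)
f=env.grab_frame('side')
cv2.imwrite('pics/s3.png',cv2.resize(f[150:400,150:550],None,fx=2,fy=2))
f=env.grab_frame('top')
cv2.imwrite('pics/t3.png',cv2.resize(f[100:400,150:450],None,fx=2,fy=2))"
```

```text
t 7.3 tcp [553.6 -54.4 227.5] tooly 1.0 tilt [-0.002  0.001 -1.   ] q1,q6 [-0.2  -0.22] gap 34.8 F [-0.2 -0.7 -2.5]
shift [ -2.7  -2.4 139.5] tool turn 0.1
```

View pics/s3.png

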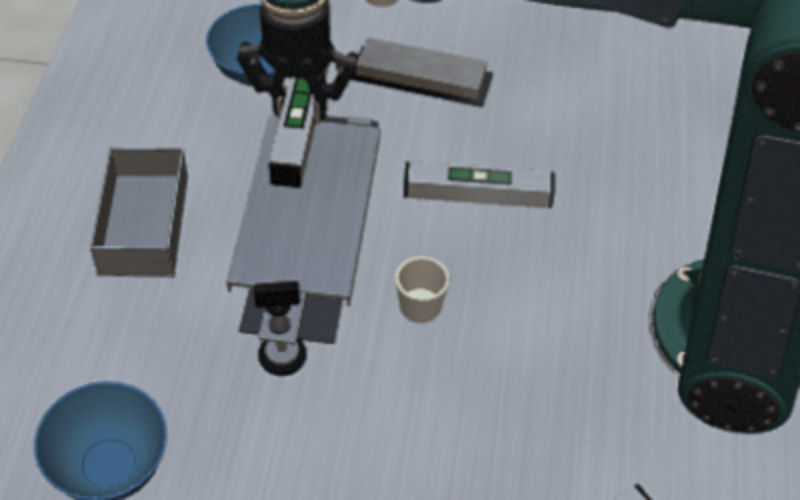

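View pics/t3.png

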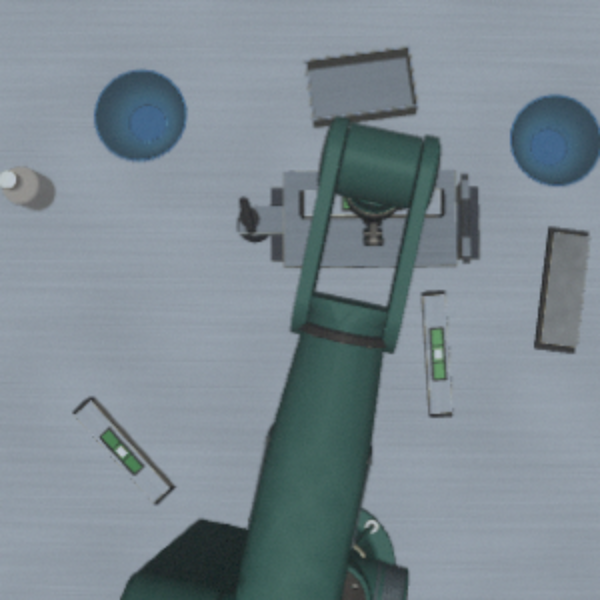

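>>> {"method": "apply_moves", "body": {"series": [[25,-3,-2.5,20,0],[25,0,0,40,0],[25,0,0,40,0],[25,0,0,20,0],[25,0,0,10,0],[25,0,0,0,0],[25,0,0,0,0]]}}

```text
t: 8.1
tcp_pos: [552.8, -58.7, 100.0]
tool_rot: [2.202, 2.237, 0.003]
contact_force: [1.1, 0.6, -3.2]
finger_gap: 34.6
```

```bash
python3 -c "
from h import *
delta(551,-57,88,0.9)"
```

```text
t 8.1 tcp [552.8 -58.7 100. ] tooly 0.9 tilt [ 0.003 -0.001 -1.   ] q1,q6 [-0.21 -0.22] gap 34.6 F [ 1.1  0.6 -3.2]
shift [ 1.7 -1.8 12. ] tool turn -0.0
```

>>> {"method": "apply_moves", "body": {"series": [[25,1,-1,5,0],[25,0,0,4,0],[25,0,0,2,0],[25,0,0,0,0]]}}

```text
t: 8.5
tcp_pos: [550.9, -57.8, 87.9]
tool_rot: [2.204, 2.238, 0.001]
contact_force: [-1.3, 1.1, -0.3]
finger_gap: 35.1
```

>>> {"method": "apply_moves", "body": {"series": [[25,0,0,1.5,0],[25,0,0,0,0]]}}

```text
t: 8.7
tcp_pos: [551.2, -57.7, 86.8]
tool_rot: [2.204, 2.237, 0.002]
contact_force: [-2.2, 2.6, 3.9]
finger_gap: 34.7
```

>>> {"method": "apply_moves", "body": {"series": [[40,0,0,0,0],[50,0,0,0,0],[60,0,0,0,0],[70,0,0,0,0],[70,0,0,-10,0],[70,0,0,-30,0],[70,0,0,-40,0],[70,0,0,-40,0],[70,0,0,0,0]]}}

```text
t: 9.6
tcp_pos: [554.1, -58.6, 214.6]
tool_rot: [2.196, 2.229, 0.013]
contact_force: [0.2, 0.4, 0.6]
finger_gap: 70.1
```

```bash
python3 -c "
from h import *
delta(548.4,128,210,99)
f=env.grab_frame('side')
cv2.imwrite('pics/s4.png',f[150:400,150:550]); cv2.imwrite('pics/s4full.png',f)
cv2.imwrite('pics/s4c.png',cv2.resize(f[195:345,245:355],None,fx=4,fy=4,interpolation=cv2.INTER_CUBIC))
print([ (np.round(r[0],1),r[1],r[2]) for r in vials('side',f)])"
```

```text
t 9.6 tcp [554.1 -58.6 214.6] tooly 0.9 tilt [ 0.015 -0.003 -1.   ] q1,q6 [-0.21 -0.22] gap 70.1 F [0.2 0.4 0.6]
shift [186.7  -2.9   3.9] tool turn 81.9
[(array([439.3, 420.7]), (8.021087646484375, 34.52554702758789), 54.462318420410156), (array([302.6, 239.9]), (7.48410177230835, 25.597793579101562), 12.528807640075684)]
```

View pics/s4c.png

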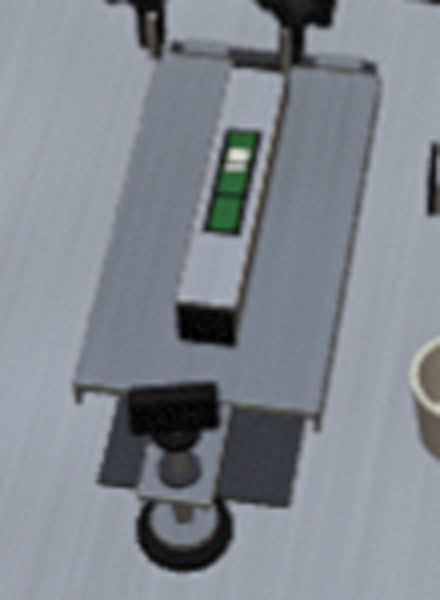

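```bash
python3 - <<'E'
from h import *
f=cv2.imread('pics/s4full.png')
m=(f.max(2)<62).astype(np.uint8)*255
roi=np.zeros_like(m);roi[286:304,272:306]=m[286:304,272:306]
c=max(cv2.findContours(roi,cv2.RETR_EXTERNAL,cv2.CHAIN_APPROX_NONE)[0],key=cv2.contourArea)
r=cv2.minAreaRect(c);print(r)
print(f[284:306,272:304].max(2))
S=lambda a,b:(245+(a-1.5)/4,195+(b-1.5)/4)
P=plane("side",[S(133,435),S(218,428)],114);d=P[0]-P[1];print(P,np.degrees(np.arctan2(d[1],d[0])),np.linalg.norm(d))
# vial & bubble on level
vc=plane("side",[(302.6,239.9)],111)[0];print("vial",vc)
E
```

```text
((287.5, 297.0), (12.0, 23.0), 90.0)
[[137 138 137 137 139 139 136 139 139 138 138 139 141 141 142 144 143 142
  141 140 138 138 141 141 141 139 143 145 144 142 142 143]
 [136 135 138 138 138 137 138 139 140 139 137 141 140 139 139 143 144 139
  142 139 137 140 140 140 139 143 143 146 145 140 141 142]
 [137 139 140 138 139 139 140 139 139 139 142 138 139 140 141 143 142 141
  138 139 136 139 143 139 142 139 145 144 142 141 139 140]
 [140 136 138 139 141 138 140 137 140 140 139 137 141 141 143 142 142 140
  140 138 138 140 143 140 141 143 144 144 145 141 139 141]
 [137 137 140 141 139 140 141 135 140 142 142 139 141 141 142 145 141 141
  140 141 140 142 144 143 145 148 144 145 143 140 141 139]
 [138 138 139 142 141 140 143 140 141 140 141 142 145 145 145 143 147 143
  143 140 143 145 146 147 147 144 147 147 143 143 142 139]
 [143 141 141 143 140 143 143 143 146 144 147 145 147 146 139 126 123 115
  106 104 101  96  95  94  89  89  97 126 145 142 139 141]
 [126 131 136 145 143 131 102 105  99  93  88  85  86  89  83  70  68  58
   49  48  44  36  34  35  26  24  43 104 145 142 142 140]
[... 1331 characters left out ...]
 [133  69  63  67  61  45  14  13   6  11   9  15   4  15   7   9  11  14
   15  19  12  11  14  48  69  73  83 108 129 108  61  63]
 [ 91  63  65  68  64  53  30  18  22  28  29  15  16  18  14  20  31  40
   31  20  19  24  31  95 135 133 133 138 129  97  64  62]
 [ 83  61  66  65  66  66  62  59  61  65  56  22  18  22  25  26  26  28
   27  24  26  19  45 105 148 146 141 143 123  76  61  64]
 [ 74  63  66  68  69  67  68  66  65  68  72  62  21  20  25  20  28  30
   25  25  14  23  85 133 145 142 140 139 112  63  63  64]]
[[569.65035966 139.52453818 114.        ]
 [522.93488306 126.72590593 114.        ]] 15.321363521955895 48.43697700016199
vial [551.18708456 -59.28651381 111.        ]
```

```bash
python3 - <<'E'
from h import *
for z,a,b in((148,(278,291.0),(298,290.0)),(148,(278,295.5),(298,294.6)),(114,(278,303.6),(298,302.2))):
    P=plane("side",[a,b],z);d=P[0]-P[1];print(np.round(P[:,:2]).tolist(),round(np.degrees(np.arctan2(d[1],d[0])),1),np.linalg.norm(d))
P=plane("side",[(288,296.3)],131);print(P)
# top view
t=cv2.imread("pics/top0.png")
for rows in range(198,217):
    r=t[rows,265:280].max(2) if 0 else t[rows,262:285].max(1)
    i=np.where(r<95)[0]+262; print(rows,i.min() if len(i) else None,i.max() if len(i) else None,end="; ")
u=plane("top",[(271.3,199),(274.8,215.5)],148);d=u[0]-u[1];print();print(u,np.degrees(np.arctan2(d[1],d[0])),np.linalg.norm(d))
E
```

```text
[[569.0, 129.0], [526.0, 119.0]] 13.1 44.83962723514417
[[567.0, 141.0], [523.0, 132.0]] 12.7 44.57995007061543
[[569.0, 140.0], [525.0, 129.0]] 14.5 45.52851551012603
[[547.60972247 128.12346989 131.        ]]
198 None None; 199 270 273; 200 270 273; 201 270 274; 202 270 274; 203 270 274; 204 271 276; 205 270 277; 206 270 278; 207 270 278; 208 270 278; 209 269 279; 210 269 278; 211 271 278; 212 272 278; 213 273 277; 214 273 277; 215 273 277; 216 274 276; 
[[571.65845579 132.82124496 148.        ]
 [522.6557751  121.56459325 148.        ]] 12.937255691499757 50.27897098519161
```

```bash
cat >> h.py <<'E'
def bubble(f,n="side",slope=0.0,show=None):
    """position along shelf x (toward foot) of bubble rel. to vial centre, mm"""
    zc=80+36-150*slope
    best=None
    for r in vials(n,f):
        p=plane(n,[r[0]],zc)[0]
        if np.hypot(p[0]-551,p[1]+57)<35: best=r
    if best is None: print("no vial");return
    big=8
    x0,y0=int(best[0][0])-24,int(best[0][1])-24
    c=cv2.resize(f[y0:y0+48,x0:x0+48],None,fx=big,fy=big,interpolation=cv2.INTER_CUBIC)
    h=cv2.cvtColor(c,cv2.COLOR_BGR2HSV)
    g=cv2.morphologyEx(cv2.inRange(h,(45,90,30),(75,255,255)),cv2.MORPH_CLOSE,np.ones((45,45)))
    k=max(cv2.findContours(g,cv2.RETR_EXTERNAL,cv2.CHAIN_APPROX_NONE)[0],key=cv2.contourArea)
    rr=cv2.minAreaRect(k)
    reg=np.zeros_like(g);cv2.fillPoly(reg,[cv2.boxPoints(rr).astype(np.int32)],255);reg=cv2.erode(reg,np.ones((9,9)))
    w=cv2.inRange(h,(0,0,150),(180,90,255))&reg
    k2=max(cv2.findContours(w,cv2.RETR_EXTERNAL,cv2.CHAIN_APPROX_NONE)[0],key=cv2.contourArea)
    br=cv2.minAreaRect(k2)
    if show: 
        for q,col in((rr,(0,0,255)),(br,(255,0,0))): cv2.polylines(c,[cv2.boxPoints(q).astype(np.int32)],True,col,1)
        cv2.imwrite(show,c)
    topx=lambda p:(x0+(p[0]+.5)/big-.5,y0+(p[1]+.5)/big-.5)
    A=plane(n,[topx(rr[0]),topx(br[0])],zc)
    bx=plane(n,[topx(p) for p in cv2.boxPoints(rr)],zc)
    e=sorted(np.linalg.norm(bx[i]-bx[(i+1)%4]) for i in(0,1))
    u=np.array([np.cos(np.radians(90.9)),np.sin(np.radians(90.9)),0])
    lo=max((bx[i]-bx[(i+1)%4] for i in(0,1)),key=np.linalg.norm)
    print(n,"vial",np.round(A[0],1),"size",np.round(e,1),"ang",round(np.degrees(np.arctan2(lo[1],lo[0]))%180,1),"bubble",round(float((A[1]-A[0])@u),1),"mm; lateral",np.round((A[1]-A[0])[0],1))
E
python3 - <<'E'
from h import *
bubble(cv2.imread('pics/s4full.png'),slope=.034,show='pics/b4.png')
delta(548,128,210,103)
E
```

```text
side vial [550.7 -44.  110.9] size [18.9 51.5] ang 91.8 bubble -24.5 mm; lateral 3.6
t 9.65 tcp [552.8 -58.3 211.1] tooly 0.9 tilt [ 0.01  -0.002 -1.   ] q1,q6 [-0.21 -0.22] gap 69.8 F [-0.2 -0.6 -0.1]
shift [186.3  -2.    0.7] tool turn 77.9
```

View pics/b4.png

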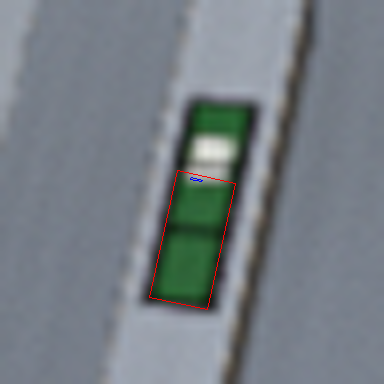

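```bash
sed -i 's/    k=max(cv2.findContours(g,cv2.RETR_EXTERNAL,cv2.CHAIN_APPROX_NONE)\[0\],key=cv2.contourArea)/    k=np.vstack([q for q in cv2.findContours(g,cv2.RETR_EXTERNAL,cv2.CHAIN_APPROX_NONE)[0] if cv2.contourArea(q)>300])/; s/np.ones((45,45))/np.ones((25,25))/' h.py
python3 - <<'E'
from h import *
bubble(cv2.imread('pics/s4full.png'),slope=.034,show='pics/b4b.png')
E
```

```text
side vial [551.  -59.1 110.9] size [19.2 82.7] ang 91.7 bubble -18.3 mm; lateral 0.1
```

View pics/b4b.png

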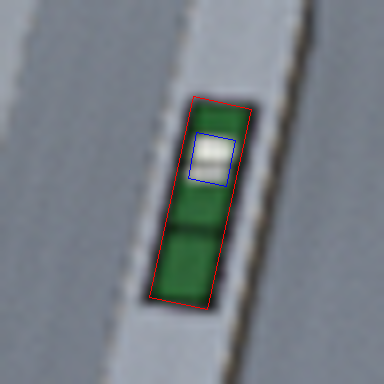

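>>> {"method": "apply_moves", "body": {"series": [[70,20,0,0,0],[70,40,0,0,0],[70,40,0,0,0],[70,40,0,0,0],[70,30,0,0,0],[70,14,0,0,0],[70,0,0,0,-6],[70,0,0,0,-8.5],[70,0,0,0,-8.5],[70,0,0,0,-8.5]]}}

```text
t: 10.65
tcp_pos: [547.6, 125.3, 204.9]
tool_rot: [-1.507, -2.756, 0.003]
contact_force: [-0.2, 0.2, -0.3]
finger_gap: 70.1
```

>>> {"method": "apply_moves", "body": {"series": [[70,0,0,0,-8.5],[70,0,0,0,-8.5],[70,0,0,0,-8.5],[70,0,0,0,-8.5],[70,0,0,0,-8.5],[70,0,0,0,-8.5],[70,0,0,0,-8.5],[70,0,0,0,-8.5],[70,0,0,0,-3],[70,0,0,0,0]]}}

```text
t: 11.65
tcp_pos: [547.7, 125.2, 205.0]
tool_rot: [0.363, -3.119, 0.001]
contact_force: [0.1, 0.5, -0.7]
finger_gap: 70.2
```

```bash
python3 -c "
from h import *
delta(548,128,115,103)"
```

```text
t 11.65 tcp [547.7 125.2 205. ] tooly 103.3 tilt [-0.001 -0.001 -1.   ] q1,q6 [ 0.12 -1.68] gap 70.2 F [ 0.1  0.5 -0.7]
shift [-1.1  2.7 90. ] tool turn 0.3
```

>>> {"method": "apply_moves", "body": {"series": [[70,-1,3,30,0],[70,0,0,30,0],[70,0,0,20,0],[70,0,0,10,0],[70,0,0,0,0],[70,0,0,0,0]]}}

```text
t: 12.25
tcp_pos: [548.8, 129.1, 116.7]
tool_rot: [-0.364, 3.119, -0.0]
contact_force: [-0.7, -0.1, 0.3]
finger_gap: 70.1
```

```bash
python3 -c "
from h import *
f=env.grab_frame('side')
cv2.imwrite('pics/s5c.png',cv2.resize(f[195:345,225:375],None,fx=4,fy=4,interpolation=cv2.INTER_CUBIC))
delta(548,128,114,103)"
```

```text
t 12.3 tcp [549.2 129.2 117.3] tooly 103.3 tilt [ 0.003  0.    -1.   ] q1,q6 [ 0.13 -1.67] gap 69.7 F [ 0.4 -0.3  0.6]
shift [ 1.4 -0.9  3.3] tool turn 0.3
```

View pics/s5c.png

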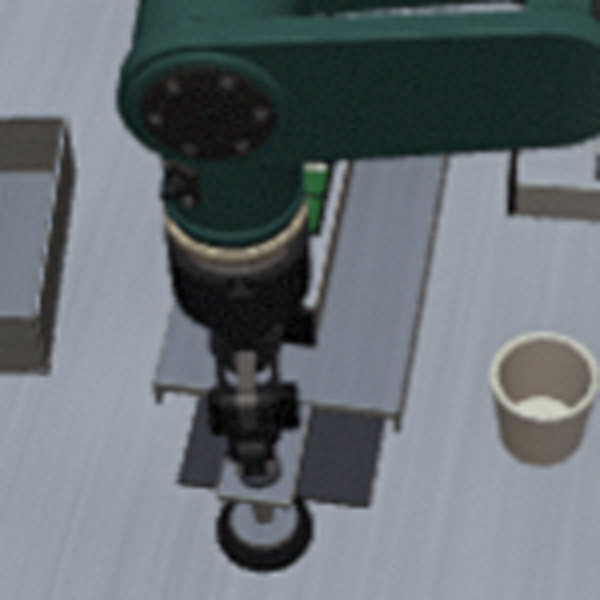

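The fingers straddle the grip bar (crop ~(255,410)). I'll close on it.

>>> {"method": "apply_moves", "body": {"series": [[40,0.5,-0.5,2,0],[20,0,0,0,0],[5,0,0,0,0],[5,0,0,0,0],[5,0,0,0,0],[5,0,0,0,0],[5,0,0,0,0],[5,0,0,0,0]]}}

```text
t: 13.1
tcp_pos: [548.0, 128.5, 114.3]
tool_rot: [-0.365, 3.12, -0.001]
contact_force: [-1.8, -1.6, 4.2]
finger_gap: 12.2
```

```bash
python3 -c "
from h import *
delta(548,128,114,103);print(env.observe()['torque'])"
```

```text
t 13.1 tcp [548.  128.5 114.3] tooly 103.4 tilt [ 0.001 -0.    -1.   ] q1,q6 [ 0.13 -1.67] gap 12.2 F [-1.8 -1.6  4.2]
shift [ 0.1 -0.5  0.3] tool turn 0.4
[-0.23281962  0.10474172  0.13316368]
```

>>> {"method": "apply_moves", "body": {"series": [[5,0,0,0,4],[5,0,0,0,6],[5,0,0,0,6],[5,0,0,0,6],[5,0,0,0,6],[5,0,0,0,6],[5,0,0,0,6],[5,0,0,0,6],[5,0,0,0,4],[5,0,0,0,0]]}}

```text
t: 14.1
tcp_pos: [548.1, 128.8, 114.3]
tool_rot: [0.987, 2.982, 0.001]
contact_force: [-0.2, -0.8, 3.4]
finger_gap: 11.9
```

```bash
python3 -c "
from h import *
delta(548,128,114,103);print(env.observe()['torque'])
f=env.grab_frame('side')
cv2.imwrite('pics/s6c.png',cv2.resize(f[195:345,225:375],None,fx=4,fy=4,interpolation=cv2.INTER_CUBIC))"
```

```text
t 14.1 tcp [548.1 128.8 114.3] tooly 53.4 tilt [ 0.001  0.    -1.   ] q1,q6 [ 0.13 -0.8 ] gap 11.9 F [-0.2 -0.8  3.4]
shift [-0.4 -0.7  0.3] tool turn -49.6
[-0.1004447   0.08453988 -0.11930127]
```

View pics/s6c.png

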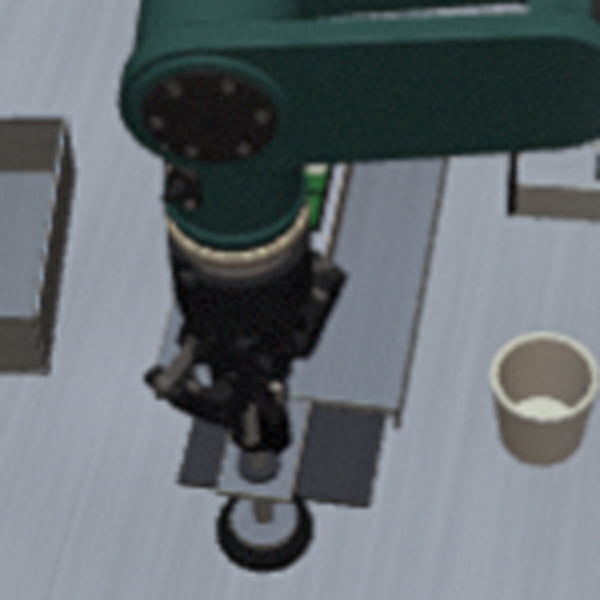

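>>> {"method": "apply_moves", "body": {"series": [[5,0,0,0,5],[5,0,0,0,6.5],[5,0,0,0,6.5],[5,0,0,0,6.5],[5,0,0,0,6.5],[5,0,0,0,6.5],[5,0,0,0,6.5],[5,0,0,0,6.5],[5,0,0,0,4.5],[5,0,0,0,0]]}}

```text
t: 15.15
tcp_pos: [548.4, 129.0, 114.3]
tool_rot: [2.251, 2.19, 0.002]
contact_force: [0.6, 0.4, 4.1]
finger_gap: 12.5
```

```bash
python3 -c "
from h import *
delta(548,128,114,103);print(env.observe()['torque'])
for n in ('side','top'):
    f=env.grab_frame(n);cv2.imwrite('pics/%s7.png'%n,f)
f=cv2.imread('pics/side7.png')
cv2.imwrite('pics/s7c.png',cv2.resize(f[195:345,225:375],None,fx=4,fy=4,interpolation=cv2.INTER_CUBIC))
f=cv2.imread('pics/top7.png')
cv2.imwrite('pics/t7c.png',cv2.resize(f[150:270,260:410],None,fx=4,fy=4,interpolation=cv2.INTER_CUBIC))"
```

```text
t 15.15 tcp [548.4 129.  114.3] tooly -1.6 tilt [ 0.002  0.001 -1.   ] q1,q6 [0.13 0.16] gap 12.5 F [0.6 0.4 4.1]
shift [-1.  -0.3  0.3] tool turn 75.4
[ 0.01856798 -0.03007052 -0.12090097]
```

View pics/s7c.png

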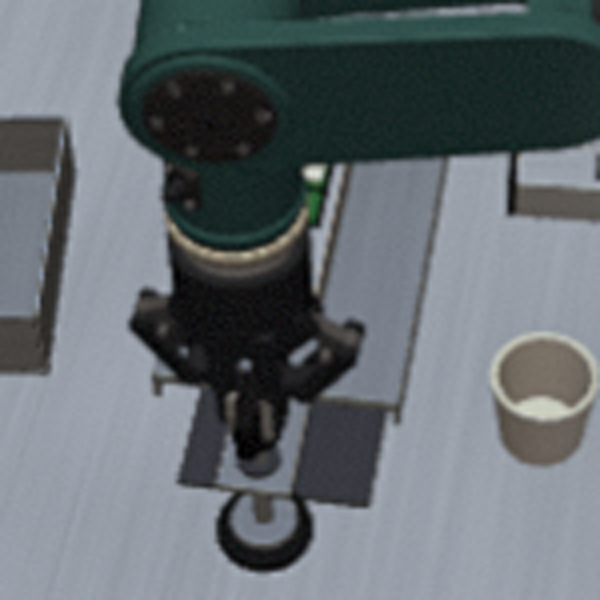

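View pics/t7c.png

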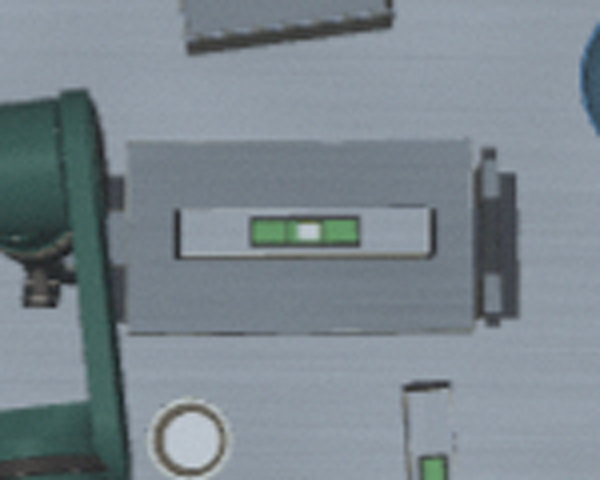

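>>> {"method": "apply_moves", "body": {"series": [[5,0,0,0,0],[5,0,0,0,0],[5,0,0,0,0],[5,0,0,0,0],[5,0,0,0,0],[5,0,0,0,0],[5,0,0,0,0],[5,0,0,0,0],[5,0,0,0,0],[5,0,0,0,0]]}}

```text
t: 16.25
tcp_pos: [548.4, 128.9, 114.3]
tool_rot: [2.251, 2.19, 0.002]
contact_force: [2.0, 0.6, 4.9]
finger_gap: 12.2
```

>>> {"method": "apply_moves", "body": {"series": [[5,0,0,0,0],[5,0,0,0,0],[5,0,0,0,0],[5,0,0,0,0],[5,0,0,0,0],[5,0,0,0,0],[5,0,0,0,0],[5,0,0,0,0]]}}

```text
t: 17.05
tcp_pos: [548.3, 128.9, 114.3]
tool_rot: [2.251, 2.19, 0.002]
contact_force: [3.0, 0.6, 5.6]
finger_gap: 12.4
```

```bash
python3 -c "
from h import *
bubble(cv2.imread('pics/top7.png'),'top')
for i in range(2):
    f=env.grab_frame('top');bubble(f,'top',show='pics/b8.png')
"
```

```text
top vial [552.1 -59.7 116. ] size [12.7 72.5] ang 92.2 bubble -0.9 mm; lateral 0.2
top vial [553.1 -58.6 116. ] size [12.6 74.9] ang 90.6 bubble -0.8 mm; lateral 0.0
top vial [553.4 -58.8 116. ] size [12.4 75.3] ang 90.0 bubble -0.5 mm; lateral -0.1
```

View pics/b8.png

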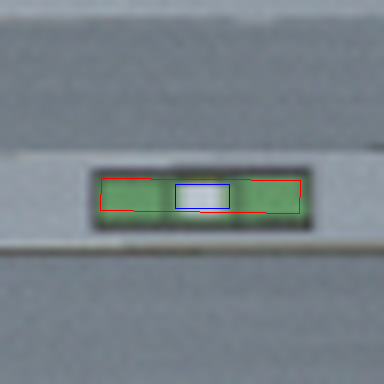

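>>> {"method": "apply_moves", "body": {"series": [[5,0,0,0,3],[5,0,0,0,0],[5,0,0,0,0],[25,0,0,0,0],[45,0,0,0,0],[60,0,0,0,0],[60,0,0,0,0],[60,0,0,-20,0],[60,0,0,-40,0],[60,0,0,-40,0]]}}

```text
t: 18.15
tcp_pos: [546.9, 128.5, 213.4]
tool_rot: [-2.308, -2.129, 0.005]
contact_force: [0.9, -0.6, -0.1]
finger_gap: 60.2
```

>>> {"method": "apply_moves", "body": {"series": [[60,0,0,0,0],[30,0,0,0,0],[0,0,0,0,0],[0,0,0,0,0],[0,0,0,0,0],[0,0,0,0,0],[0,0,0,0,0]]}}

```text
t: 18.85
tcp_pos: [547.6, 128.7, 213.2]
tool_rot: [-2.309, -2.129, 0.001]
contact_force: [0.2, -0.2, 0.3]
finger_gap: 0.1
```

```bash
python3 -c "
from h import *
for i in range(2):
    f=env.grab_frame('top');bubble(f,'top',show='pics/b9.png')
delta(552,-58,200,0.5)
"
```

```text
top vial [552.9 -59.5 116. ] size [12.2 76.8] ang 90.6 bubble 0.8 mm; lateral -0.0
top vial [551.7 -58.6 116. ] size [12.1 75.3] ang 92.8 bubble -0.2 mm; lateral 0.2
t 18.95 tcp [547.7 128.7 213.6] tooly -4.6 tilt [-0. -0. -1.] q1,q6 [0.13 0.21] gap 0.2 F [-0.7  0.8  0.1]
shift [-185.7   19.3   13.6] tool turn -5.1
```

>>> {"method": "apply_moves", "body": {"series": [[0,-16,2,0,0],[0,-40,4,0,0],[0,-40,4,0,0],[0,-40,4,0,0],[0,-30,3,0,0],[0,-20,2,0,0],[0,0,0,0,-5],[0,0,0,20,0],[0,0,0,20,0],[0,0,0,0,0]]}}

```text
t: 19.95
tcp_pos: [549.5, -59.1, 170.5]
tool_rot: [-2.212, -2.224, 0.006]
contact_force: [-0.2, 0.4, -0.5]
finger_gap: 0.3
```

```bash
python3 -c "
from h import *
delta(552,-58.5,116,0.9)
"
```

```text
t 19.95 tcp [549.5 -59.1 170.5] tooly 0.3 tilt [-0.007  0.001 -1.   ] q1,q6 [-0.21 -0.21] gap 0.3 F [-0.2  0.4 -0.5]
shift [ 0.5  2.8 54.5] tool turn -0.6
```

>>> {"method": "apply_moves", "body": {"series": [[0,0.5,2,20,0],[0,0,0,15,0],[0,0,0,8,0],[0,0,0,4,0],[0,0,0,0,0],[0,0,0,0,0]]}}

```text
t: 20.55
tcp_pos: [554.1, -57.8, 127.6]
tool_rot: [2.213, 2.228, 0.001]
contact_force: [0.1, -0.2, 0.1]
finger_gap: -0.2
```

```bash
python3 -c "
from h import *
delta(552,-58.5,116,0.9)
"
```

```text
t 20.55 tcp [554.1 -57.8 127.6] tooly 0.4 tilt [ 0.001 -0.    -1.   ] q1,q6 [-0.21 -0.21] gap -0.2 F [ 0.1 -0.2  0.1]
shift [-0.7 -2.1 11.6] tool turn -0.5
```

>>> {"method": "apply_moves", "body": {"series": [[0,0,-2,4,0],[0,0,0,3,0],[0,0,0,2,0],[0,0,0,1,0],[0,0,0,0,0],[0,0,0,0,0]]}}

```text
t: 21.15
tcp_pos: [551.8, -57.7, 116.8]
tool_rot: [2.214, 2.228, 0.0]
contact_force: [-0.0, -0.5, -0.5]
finger_gap: -0.0
```

>>> {"method": "apply_moves", "body": {"series": [[0,0,0,1,0],[0,0,0,0,0]]}}

```text
t: 21.35
tcp_pos: [551.9, -57.8, 116.3]
tool_rot: [2.214, 2.228, 0.001]
contact_force: [-0.1, -0.2, 1.9]
finger_gap: -0.0
```

Contact has begun. I'll press in small steps.

>>> {"method": "apply_moves", "body": {"series": [[0,0,0,0.5,0],[0,0,0,0,0],[0,0,0,0,0]]}}

```text
t: 21.65
tcp_pos: [552.0, -57.8, 116.3]
tool_rot: [2.214, 2.228, 0.001]
contact_force: [-1.6, 0.2, 4.7]
finger_gap: 0.4
```

>>> {"method": "apply_moves", "body": {"series": [[0,0,0,0.5,0],[0,0,0,0,0],[0,0,0,0,0]]}}

```text
t: 21.95
tcp_pos: [552.0, -57.8, 116.3]
tool_rot: [2.213, 2.228, 0.001]
contact_force: [-2.6, -0.0, 7.4]
finger_gap: 0.1
```

>>> {"method": "apply_moves", "body": {"series": [[0,0,-0.6,0.5,0],[0,0,0,0,0],[0,0,0,0,0],[0,0,0,0,0]]}}

```text
t: 22.35
tcp_pos: [551.9, -57.8, 116.2]
tool_rot: [2.213, 2.227, 0.003]
contact_force: [-1.7, 0.4, 7.8]
finger_gap: -0.0
```

```bash
python3 -c "
from h import *
delta(552,-58.5,116,0.9)
"
```

```text
t 22.35 tcp [551.9 -57.8 116.2] tooly 0.4 tilt [ 0.003 -0.    -1.   ] q1,q6 [-0.21 -0.21] gap -0.0 F [-1.7  0.4  7.8]
shift [-0.7  0.   0.2] tool turn -0.5
```

>>> {"method": "apply_moves", "body": {"series": [[0,0,-0.7,0.4,0],[0,0,0,0,0],[0,0,0,0,0],[0,0,0,0,0],[0,0,0,0,0],[0,0,0,0,0]]}}

```text
t: 22.95
tcp_pos: [551.9, -57.8, 116.3]
tool_rot: [2.212, 2.226, 0.005]
contact_force: [-1.5, -0.1, 8.4]
finger_gap: -0.1
```

```bash
python3 -c "
from h import *
delta(552,-58.5,116,0.9)
f=env.grab_frame('side');cv2.imwrite('pics/s10.png',f)
cv2.imwrite('pics/s10c.png',cv2.resize(f[180:345,225:375],None,fx=3.6,fy=3.6,interpolation=cv2.INTER_CUBIC))
f=env.grab_frame('top');cv2.imwrite('pics/t10.png',f)
delta(552,-58.5,116,0.9)
"
```

```text
t 22.95 tcp [551.9 -57.8 116.3] tooly 0.4 tilt [ 0.005 -0.001 -1.   ] q1,q6 [-0.21 -0.21] gap -0.1 F [-1.5 -0.1  8.4]
shift [-0.7  0.   0.3] tool turn -0.5
t 23.05 tcp [551.9 -57.8 116.2] tooly 0.4 tilt [ 0.005 -0.001 -1.   ] q1,q6 [-0.21 -0.21] gap -0.3 F [-0.8  0.6  7.6]
shift [-0.7  0.1  0.2] tool turn -0.5
```

View pics/s10c.png

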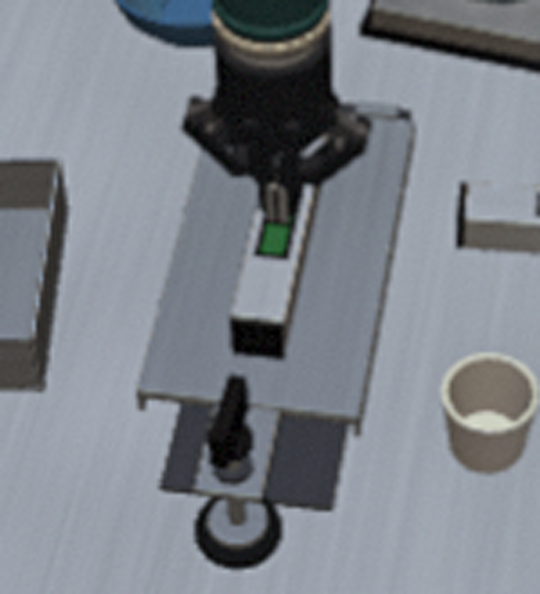

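View pics/t10.png

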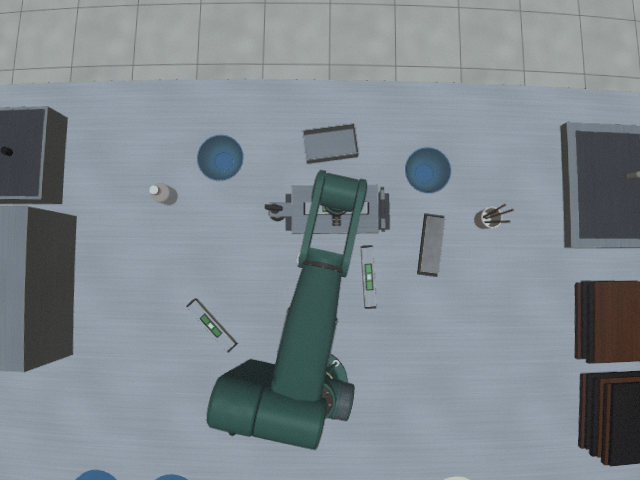

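Both views show the fingers on the middle of the level, with nothing else moved, but they hide the bubble. I'll press briefly 25 mm nearer the hinge, where the side camera can see the bubble under load.

>>> {"method": "apply_moves", "body": {"series": [[0,0,0,-6,0],[0,0,0,-4,0],[0,-25,0,0,0],[0,0,0,0,0],[0,0,0,5,0],[0,0,0,3,0],[0,0,0,1,0],[0,0,0,0,0],[0,0,0,0,0]]}}

```text
t: 23.95
tcp_pos: [550.3, -82.4, 116.2]
tool_rot: [2.213, 2.229, -0.001]
contact_force: [-2.0, -0.2, 7.2]
finger_gap: -0.3
```

```bash
python3 -c "
from h import *
delta(552,-83,116,0.9)
"
```

```text
t 23.95 tcp [550.3 -82.4 116.2] tooly 0.4 tilt [-0.    -0.001 -1.   ] q1,q6 [-0.25 -0.26] gap -0.3 F [-2.  -0.2  7.2]
shift [-0.6  1.7  0.2] tool turn -0.5
```

>>> {"method": "apply_moves", "body": {"series": [[0,0,-0.3,0.5,0],[0,0,0,0,0],[0,0,0,0,0],[0,0,0,0,0],[0,0,0,0,0],[0,0,0,0,0],[0,0,0,0,0],[0,0,0,0,0],[0,0,0,0,0],[0,0,0,0,0]]}}

```text
t: 24.95
tcp_pos: [550.3, -82.4, 116.2]
tool_rot: [2.213, 2.228, 0.0]
contact_force: [-2.6, -0.4, 8.3]
finger_gap: -0.3
```

```bash
python3 -c "
from h import *
f=env.grab_frame('side');cv2.imwrite('pics/s11.png',f)
cv2.imwrite('pics/s11c.png',cv2.resize(f[210:270,270:330],None,fx=9,fy=9,interpolation=cv2.INTER_CUBIC))
bubble(f,'side')
delta(552,-83,116,0.9)
"
```

```text
side vial [550.6 -47.7 116. ] size [19.  55.2] ang 91.1 bubble -13.3 mm; lateral 0.6
t 25.0 tcp [550.3 -82.4 116.2] tooly 0.4 tilt [ 0.001 -0.001 -1.   ] q1,q6 [-0.25 -0.26] gap -0.2 F [-3.   0.   8.2]
shift [-0.6  1.7  0.2] tool turn -0.5
```

View pics/s11c.png

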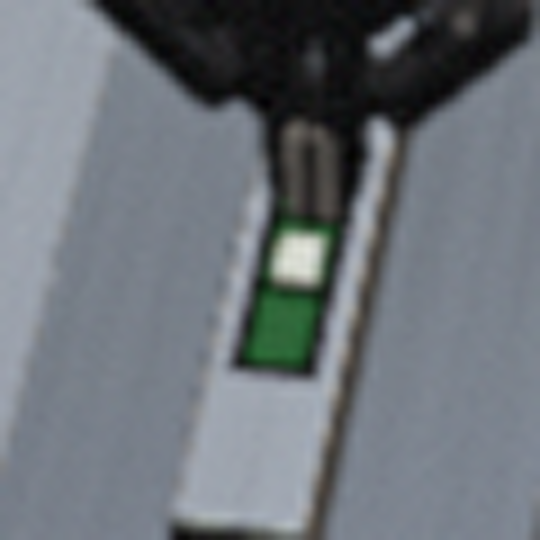

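```bash
python3 - <<'E'
from h import *
f=cv2.imread('pics/s11.png')
# sample along level axis: x=xc, y from -90..0, z=116
xc=551.2
ys=np.arange(-72,-8,1.)
prof=[]
for y in ys:
    pts=proj("side",[[xc+dx,y,116] for dx in(-3,-1.5,0,1.5,3)]).astype(np.float32)
    v=cv2.remap(f,pts[:,0].reshape(1,-1).copy(),pts[:,1].reshape(1,-1).copy(),cv2.INTER_LINEAR)[0]
    prof.append(v.mean(0))
for y,p in zip(ys,prof): print(int(y),np.round(p).astype(int),end=" ")
E
```

```text
-72 [58 84 56] -71 [ 75 103  73] -70 [106 130 107] -69 [138 157 140] -68 [167 182 173] -67 [182 195 188] -66 [192 204 198] -65 [202 213 209] -64 [207 217 213] -63 [207 217 213] -62 [206 216 212] -61 [206 215 212] -60 [206 216 212] -59 [206 216 212] -58 [206 216 212] -57 [202 213 209] -56 [195 206 203] -55 [188 199 196] -54 [170 182 178] -53 [146 157 154] -52 [122 132 130] -51 [ 97 109 104] -50 [76 92 80] -49 [56 76 56] -48 [41 65 37] -47 [41 72 35] -46 [45 82 37] -45 [48 90 38] -44 [52 96 41] -43 [54 99 44] -42 [ 56 102  46] -41 [ 57 103  48] -40 [ 58 104  47] -39 [ 58 104  48] -38 [ 58 104  48] -37 [ 57 103  47] -36 [ 57 102  46] -35 [ 56 101  45] -34 [ 56 101  46] -33 [ 57 102  47] -32 [ 57 103  48] -31 [ 58 103  48] -30 [ 58 103  47] -29 [ 57 103  46] -28 [ 57 102  45] -27 [ 56 102  45] -26 [ 55 102  44] -25 [52 99 43] -24 [48 88 41] -23 [44 77 38] -22 [44 68 39] -21 [61 75 55] -20 [82 85 74] -19 [103  97  93] -18 [123 114 111] -17 [142 132 128] -16 [159 149 144] -15 [168 158 152] -14 [171 161 155] -13 [174 165 158] -12 [176 166 159] -11 [176 166 159] -10 [175 165 159] -9 [175 165 159]
```

>>> {"method": "apply_moves", "body": {"series": [[0,0,0,-6,0],[0,0,0,-4,0],[0,25,1,0,0],[0,0,0,0,0],[0,0,0,5,0],[0,0,0,3,0],[0,0,0,1,0],[0,0,-1.5,0.5,0],[0,0,0,0,0],[0,0,0,0,0]]}}

```text
t: 26.0
tcp_pos: [550.8, -57.9, 116.3]
tool_rot: [2.213, 2.226, 0.005]
contact_force: [-0.2, 1.9, 5.1]
finger_gap: -0.0
```

```bash
python3 -c "
from h import *
delta(552,-58.5,116,0.9)
"
```

```text
t 26.0 tcp [550.8 -57.9 116.3] tooly 0.3 tilt [ 0.004  0.001 -1.   ] q1,q6 [-0.21 -0.21] gap -0.0 F [-0.2  1.9  5.1]
shift [-0.6  1.2  0.3] tool turn -0.6
```

>>> {"method": "apply_moves", "body": {"series": [[0,0.4,-0.5,0.8,0],[0,0,0,0,0],[0,0,0,0,0],[0,0,0,0,0]]}}

```text
t: 26.4
tcp_pos: [550.8, -57.9, 116.3]
tool_rot: [2.212, 2.225, 0.005]
contact_force: [0.4, 1.2, 7.2]
finger_gap: 0.1
```

>>> {"method": "apply_moves", "body": {"series": [[0,0,-0.5,0.3,0],[0,0,0,0,0],[0,0,0,0,0],[0,0,0,0,0]]}}

```text
t: 26.8
tcp_pos: [550.8, -57.9, 116.3]
tool_rot: [2.212, 2.224, 0.007]
contact_force: [1.9, 1.6, 7.6]
finger_gap: -0.1
```

>>> {"method": "apply_moves", "body": {"series": [[0,0,0,0,0],[0,0,0,0,0]]}}

```text
t: 27.0
tcp_pos: [550.8, -57.9, 116.3]
tool_rot: [2.212, 2.224, 0.007]
contact_force: [2.6, 2.4, 7.4]
finger_gap: -0.1
```

>>> {"method": "apply_moves", "body": {"series": [[0,0.5,0.8,0.4,0],[0,0,0,0,0],[0,0,0,0,0],[0,0,0,0,0],[0,0,0,0,0]]}}

```text
t: 27.5
tcp_pos: [550.8, -57.9, 116.2]
tool_rot: [2.212, 2.224, 0.004]
contact_force: [-1.0, 1.2, 9.4]
finger_gap: -0.1
```

>>> {"method": "apply_moves", "body": {"series": [[0,0,0,0,0],[0,0,0,0,0]]}}

```text
t: 27.7
tcp_pos: [550.8, -57.9, 116.2]
tool_rot: [2.212, 2.224, 0.004]
contact_force: [-0.8, 0.7, 10.2]
finger_gap: -0.2
```

>>> {"method": "apply_moves", "body": {"series": [[0,0,0,0,0],[0,0,0,0,0]]}}

```text
t: 27.9
tcp_pos: [550.8, -57.9, 116.2]
tool_rot: [2.212, 2.224, 0.004]
contact_force: [-1.3, -0.1, 9.4]
finger_gap: 0.2
```

>>> {"method": "apply_moves", "body": {"series": [[0,0,0,0,0],[0,0,0,0,0],[0,0,0,0,0],[0,0,0,0,0],[0,0,0,0,0],[0,0,0,0,0],[0,0,0,0,0],[0,0,0,0,0],[0,0,0,0,0],[0,0,0,0,0]]}}

```text
t: 28.9
tcp_pos: [550.9, -57.9, 116.2]
tool_rot: [2.212, 2.224, 0.004]
contact_force: [-1.2, 0.5, 8.8]
finger_gap: -0.0
```

```bash
python3 -c "
from h import *
f=env.grab_frame('side')
cv2.imwrite('pics/s12.png',f)
cv2.imwrite('pics/s12c.png',cv2.resize(f[190:290,240:360],None,fx=6,fy=6,interpolation=cv2.INTER_CUBIC))
delta(552,-58.5,116,0.9)
"
```

```text
t 28.95 tcp [550.8 -57.9 116.2] tooly 0.3 tilt [ 0.005 -0.001 -1.   ] q1,q6 [-0.21 -0.21] gap 0.0 F [-1.4 -0.3  9.5]
shift [-0.6  1.1  0.2] tool turn -0.6
```

View pics/s12c.png

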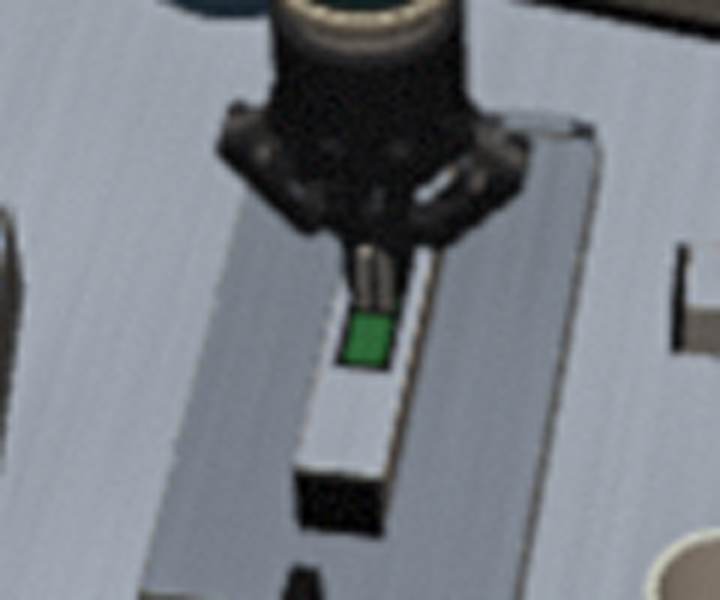

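The level lies along the shelf under the closed fingers (crop ~(372,300)). The press is steady at about 9.5 N, straight down, and the level hasn't moved. Handing in.

```bash
python3 -c "
from station import env
print(env.sign_off())"
```

```text
the job is handed in; nothing more can be done
None
```

I laid the farthest of the three levels (552 mm from the base; the other two at about 380 mm) lengthwise on the middle of the shelf and let go. I then turned the foot grip about 108° clockwise. The job was handed in at about 29 s, with the closed fingers still pressing on the middle of the level.

**Placing:** the level's centre measured about (552, -58.5), against a shelf middle of (551, -57). Its angle read 90 to 92.8°, against 90.9° for the shelf.

**Bubble without load:** after I released the grip it read +0.8 and -0.2 mm, about 1.5 s after the last turn. The line is 4 mm away on each side.

**Bubble under load:** at the final spot the fingers hide the bubble in both views. I checked it by pressing with about 8 N, 25 mm nearer the hinge. There it was centred to about 1 mm by a brightness profile along the vial. My automatic bubble finder failed on that picture (-13 mm) because the fingers covered part of the vial. I inferred the reading at the final spot rather than seeing it.

**Final push:** 8.8 to 10.2 N down, with about 1.5 N sideways. Nothing else had moved in the last overall view, taken just before the final presses.

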